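# Snap an axle pin home with the squeeze press

### The job

Stand the aluminium axle carrier in the trough of the bench squeeze press, its pin pointing across at one of the press's feet. Then squeeze the two handles together until you feel the pin resist and then give as it snaps home, stop there without crushing it, and let the handles spring open again, leaving the carrier in the trough. Push the pin only with the press, never with the fingers, and leave the other things on the table where they are.

Things in the scene. Friction and masses are not known exactly. Their poses are not given: they have to be found in the camera images.
- carrier: Axle carrier, loose, 0.15 kg: upright aluminium block 26 (x) x 30 (y) x 58 mm high; a steel pin stands 9 mm out of its +y face, 20 mm above the underside. Origin: underside, under the middle of the 39 mm overall length; the block's own middle is at y = -4.5 mm. Grip it across x, above 31 mm from the underside, to clear the press arms. It may face either way in the trough.
- pin: The carrier's pin, 15 mm head. Origin: middle of its end face. In the carrier's frame y = +19.5 mm out (start), +13.2 mm home, where it stays. A hidden over-centre catch holds it until about 12 N is reached, then yields with falling force and past 5 mm pulls the pin home, leaving no resistance until the foot meets the bottomed pin. More than 16 N damages the pin.
- press: Bench squeeze press, fixed. Steel base 205 x 90 x 12 mm; two arms, 18 mm high (z = 25 to 43 mm), run along -x from two upright geared pivots at x = +80 mm, y = +-16 mm and close like a nutcracker, both by the same angle. Origin: on the table under the trough's middle; x points from the handles to the pivots, z up.
- nest (a point): Middle of the trough floor, 14 mm above the table; axes as the press. The trough runs along y between two rails 29 mm apart (in x), 8 mm high with sloping tops. A carrier in it can slide in y; its y axis lies along the trough's, either way round.
- grip (a point): Point midway between the two black handles where to squeeze them (along y), 34 mm above the table, 55 mm from the trough on the side away from the pivots; axes as the press. Open, the handles measure 66 mm over their outer faces here, each 8 mm thick, z = 25 to 43 mm, reaching 37 mm farther from the pivots and 15 mm toward them.
- handle_a (a joint): Angle of the +y handle (rad): 0 open, growing as they close, at most 0.19; the other mirrors it. Springs open when released. At the grip point each handle needs 2 to 3 N for its return spring and about 7 N more for the snap; force there is multiplied by 1.7 at the feet. The snap comes at an outer width of 29 to 50 mm.
- tape_measure: Tape measure, 68 x 85 x 34 mm, bystander on the table; origin under its middle.
- marker: Marker pen lying on the table, 17 x 134 x 19 mm, bystander; origin under its middle.
- screw_jar: White jar with a screw lid, 64 mm wide and 82 mm high, bystander; origin under its middle.
- feet (a point): Point 20 mm above the trough floor's middle, where the arms' two round-nosed feet face each other along y. Handles open, the +y foot (on a stiff spring, 30 N/mm) stands 23.5 mm from here, the -y foot 21.5 to 31.5 mm: it is on a set screw whose setting is unknown and differs each time, so the handle position at the snap cannot be calculated.
There are look-alikes about, which are no part of the job. What is meant by the carrier is not brown, green or pink, and is the smaller of those in its own colour.

How it is judged (in metres and radians):
On the way, in this order (a step that is already met when the one before it is completed fails the run):
1. the carrier stands in the trough, let go, with its pin still out (x of carrier in the frame of nest between -0.004 and 0.004 m and y of carrier in the frame of nest between -0.013 and 0.013 m and z of carrier in the frame of nest below 0.004 m and angle between the y axis of carrier and the y axis of nest, either way round below 0.2 rad and contact force between the fingers and carrier below 0.2 N and y of pin in the frame of carrier above 0.0165 m), for 0.2 s.
2. the press has snapped the pin home: pin in while the handles are closed (y of pin in the frame of carrier below 0.0142 m and value of joint handle_a above 0.05 rad and horizontal distance between carrier and nest below 0.018 m), for 0.1 s.
At the end, for the whole second after the job is handed in: The pin is home (its end within 1 mm of the home position), the carrier stands at rest on the trough floor (within 18 mm of its middle, along the trough within 0.2 rad), and the handles have sprung open (angle under 0.03 rad) (y of pin in the frame of carrier below 0.0142 m and value of joint handle_a below 0.03 rad and horizontal distance between carrier and nest below 0.018 m and z of carrier in the frame of nest below 0.004 m and angle between the y axis of carrier and the y axis of nest, either way round below 0.2 rad and linear speed of carrier below 0.02 m/s); the robot touches nothing.
It fails at once if the pin is loaded with more than 16 N (contact force between pin and anything else above 16 N).
It fails at once if the fingers push on the pin (contact force between the fingers and pin above 2 N).
It fails at once if a bystander is moved by more than 20 mm (distance of any of tape_measure, marker, screw_jar from where it was at the start of the episode above 0.02 m).
It also fails if it takes over 59 s, if anything falls off the work surface, if the arm or the gripper's body presses on something with over 40 N, if the wrist force passes 120 N, or if a joint passes its speed limit or range.

### The arm

A 6-joint arm with a two-finger parallel gripper is mounted at the origin on a cart in front of the work surface, level with it; the furniture and walls round the work are solid. World frame = base frame: x ahead of the robot, y to its left, z up, the work surface at z = 0. Lengths are in mm, angles in degrees, forces in N, time in s.
With the tool pointing down it reaches from about 225 to 875 mm from the base axis. Payload 3.4 kg.
Tool frame: the origin (TCP) lies midway between the tips of the shut fingers; the grasp point (between the pads) lies 19 mm behind it (manip.grip_depth is the distance from the TCP to the grasp point, in mm); y points along the fingers, z is the direction in which the jaws open and shut, and the axes are right-handed (so a half turn about y gives the same grasp; the last joint's range is limited). The gripper opens to 85 mm and grips with 20 to 120 N. Pads are 22 mm wide; open, the fingers measure 114 mm over their backs; the gripper's body (76 mm by 85 mm) begins 54 mm behind the grasp point. The pads swing forward as they close: fully open they stand 13 mm farther back than shut.
Start: joints at [-74.083, 15.808, 86.224, -0, 77.962, -6.933], TCP at [223.283, -529.916, 201.828] pointing down, gripper open.
Joint ranges: [-165.64, 165.64], [-43.16, 119.46], [12.63, 154.43], [-67.54, 247.53], [6.08, 155.33], [-154.97, 154.97]. Speed limits (degrees/s): [147.25, 147.25, 180, 180, 180, 180].

### API

Orientations are given as [roll, pitch, yaw] about the fixed x, y, z axes, in that order (R = Rz(yaw) Ry(pitch) Rx(roll)).
In Python, from cell import readout, eyes, manip gives the robot as it stands.
- The arm moves only by the tool move_arm, never from a script. Its argument "moves" is one flat list of numbers, 7 for each row, row after row: the shift along the tool's x, y, z in cm, then the turn, a rotation vector about the tool's x, y, z in rad, then the opening, from 0 (shut) to 1 (fully open). In form: [tx, ty, tz, rx, ry, rz, claw, tx, ty, tz, rx, ry, rz, claw, ...]. A call has 1 to 12 rows; each row is the pose to reach, as a shift and turn from the pose measured when the call began, along the tool's axes at that moment; what a row does not reach only later rows make up. A row lasts 1/10 s, in which the tool goes at most 50 mm and 8.59 degrees, less where a joint would pass 70% of its speed; a pose out of reach is approached as far as the arm can. A call with a gripper value outside its range is refused whole. The fingers move at their own pace and stop on an object; "squeeze" is the grip in N (left out, the last holds). Time passes only in rows, so rows that repeat a pose let the fingers close. It gives the time, the measured TCP pose, the force and the opening at its end, in the units of the state.
- readout.get_state(): the state, without advancing time (a new reading comes with each control period).
- eyes.capture(name): name is "scene" or "top" or "wrist"; returns a dict with "pixels" (400x640x3 uint8, blue, green, red), "fovy" (degrees; the focal length in pixels is half the picture's height over the tangent of half this angle, whatever the lens; pixels are square), "cx", "cy" (the principal point, pixels), "origin" and "orientation" of the camera in the world. Camera axes: x right, y down, z forward; pixel columns grow to the right and rows downward; lengths in mm; the calibration is good to about 2 mm. A picture is of the moment at which its call begins. There is no depth.
- manip.job_done(): hands the job in, once; it reports no verdict.
The state is a dict: "time": time; "joint_positions": joint angles; "joint_vel": joint speeds; "joint_torque": joint torques, N m; "position": TCP position; "tool_rot": TCP orientation; "ft_force": force on the tool from outside, world axes, zero at the start; "ft_torque": the same for the moment, N m; "width": finger opening in mm.
Only numpy, scipy, OpenCV 4.12 (cv2) and the standard library are available. Lean on these libraries where they do the work, as an engineer would, in place of code of your own. Each camera call takes 0.05 s, during which the arm holds its last target. There are 200 camera calls.

## Working session

There is one attempt and no reset: what is moved stays moved. The work goes in short steps, Python scripts to look and compute and a tool call to move; the robot and the scene stay as the last step left them, time stands still between calls to the robot, and variables do not carry over. Pictures are saved under pics/ and viewed, about 8 in all and at most 12, crops included, and the job is handed in when it is done.

Besides the shell and the picture viewer there is one more tool, called after "Call:" as name(argument=value, ...) on one line, values as JSON. move_arm: Moves the arm, as the interface text tells. Its arguments: {"type":"object","properties":{"moves":{"type":"array"},"squeeze":{"type":"number"}},"required":["moves"]}

```bash
mkdir -p pics; cat > h.py <<'E'
import numpy as np, cv2
from cell import readout, eyes, manip
from scipy.spatial.transform import Rotation as R
def K(c):
    f=200/np.tan(np.radians(c["fovy"]/2)); return f,c["cx"],c["cy"]
def rot(c):
    o=np.array(c["orientation"],float)
    return o if o.shape==(3,3) else R.from_euler('xyz',o,degrees=True).as_matrix()
def ray(c,u,v,z):
    f,cx,cy=K(c); d=rot(c)@np.array([(u-cx)/f,(v-cy)/f,1]); o=np.array(c["origin"]); return o+d*(z-o[2])/d[2]
def proj(c,p):
    f,cx,cy=K(c); q=rot(c).T@(np.array(p)-np.array(c["origin"])); return cx+f*q[0]/q[2],cy+f*q[1]/q[2]
def cap(n,name):
    c=eyes.capture(n); cv2.imwrite(f"pics/{name}.png",c["pixels"]); return c
E
python3 - <<'E'
from h import *
a=cap("top","top0"); b=cap("scene","scene0")
for c in(a,b): print({k:v for k,v in c.items() if k!="pixels"})
print(readout.get_state())
E
```

```text
{'fovy': 49.87037698251513, 'cx': 316.78716970731347, 'cy': 199.9148491300727, 'origin': array([ 353.43555786,  253.59762034, 1075.08828503]), 'orientation': array([-170.51557408,   -1.25497585,  -90.61271766])}
{'fovy': 46.97330569890107, 'cx': 321.0750750187203, 'cy': 199.6646545323413, 'origin': array([ 91.69022887, 855.54188189, 805.04121063]), 'orientation': array([-135.31675429,   -0.85169397, -143.17653699])}
{'time': 0.1, 'joint_positions': array([-7.40832704e+01,  1.58445094e+01,  8.62879124e+01,  4.75610911e-04,
        7.79629507e+01, -6.92995842e+00]), 'joint_vel': array([-0.02641207, -0.15390984, -0.17805372, -0.03235514,  0.08171369,
       -0.05919594]), 'joint_torque': array([ 1.85072247e-03, -4.17698979e+01, -2.46404564e+01, -4.39491259e-05,
        5.70465912e-03,  1.21265494e-06]), 'position': array([ 223.1331719 , -529.37324995,  201.02155209]), 'tool_rot': array([-9.00946196e+01,  1.19688380e-02, -1.57153421e+02]), 'ft_force': array([-0.56264367,  0.4096677 ,  0.4805543 ]), 'ft_torque': array([ 0.0269929 , -0.01129603, -0.00890263]), 'width': 85.5909461602058}
```

View pics/top0.png

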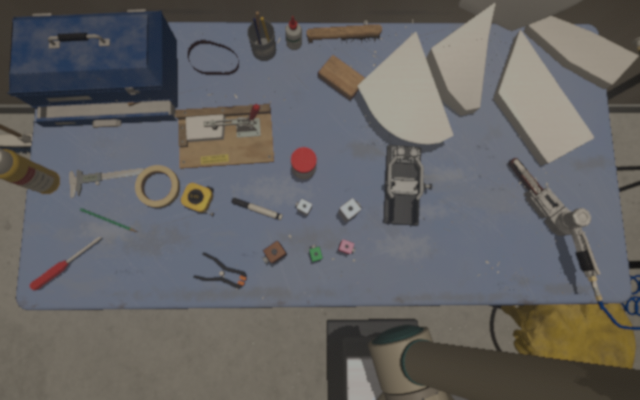

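View pics/scene0.png

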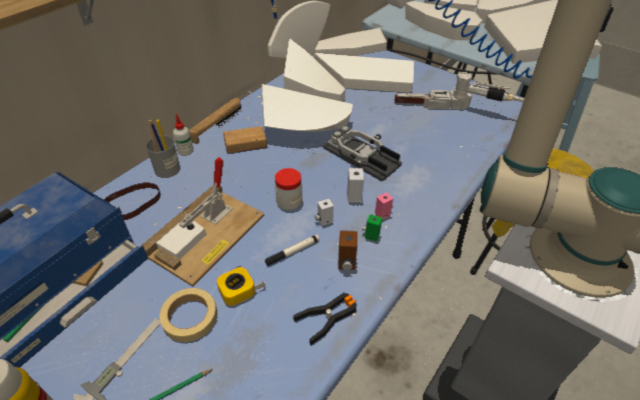

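The aluminium-coloured candidates in the top view are (304,207) and (349,209). The brown (275,252), green (316,254) and pink (346,247) ones are ruled out by colour. The one at (304,207), seen in the scene view at (325,211), is the smaller aluminium one. The press is at (404,185) with its handles toward the robot. I'll confirm with an enlarged crop.

```bash
python3 - <<'E'
from h import *
a=cv2.imread("pics/top0.png");b=cv2.imread("pics/scene0.png")
x=cv2.resize(a[180:235,280:370],None,fx=4.4,fy=4.4,interpolation=2)
y=cv2.resize(a[135:235,370:440],None,fx=5,fy=5,interpolation=2)
z=cv2.resize(b[160:235,300:400],None,fx=4,fy=3.4,interpolation=2)
o=np.zeros((600,760,3),np.uint8);o[:x.shape[0],:x.shape[1]]=x;o[:y.shape[0],400:400+y.shape[1]]=y;o[250:250+z.shape[0],:z.shape[1]]=z
cv2.imwrite("pics/crop1.png",o)
c=eyes.capture("top")
for n,u,v,h in[("small top",304,207,58),("large",349,209,80),("brown",275,252,60),("green",316,254,40),("pink",346,247,40),("jar",304,160,82),("marker",256,208,15),("tape",197,197,34)]: print(n,ray(c,u,v,h).round())
for u,v in[(386,223),(418,224),(387,148),(421,148),(404,185)]: print(ray(c,u,v,12).round())
E
```

```text
small top [506. 260.  58.]
large [497. 155.  80.]
brown [400. 329.  60.]
green [395. 232.  40.]
pink [411. 160.  40.]
jar [616. 259.  82.]
marker [511. 380.  15.]
tape [536. 521.  34.]
[471.  56.  12.]
[468. -24.  12.]
[665.  47.  12.]
[664. -41.  12.]
[568.   7.  12.]
```

View pics/crop1.png

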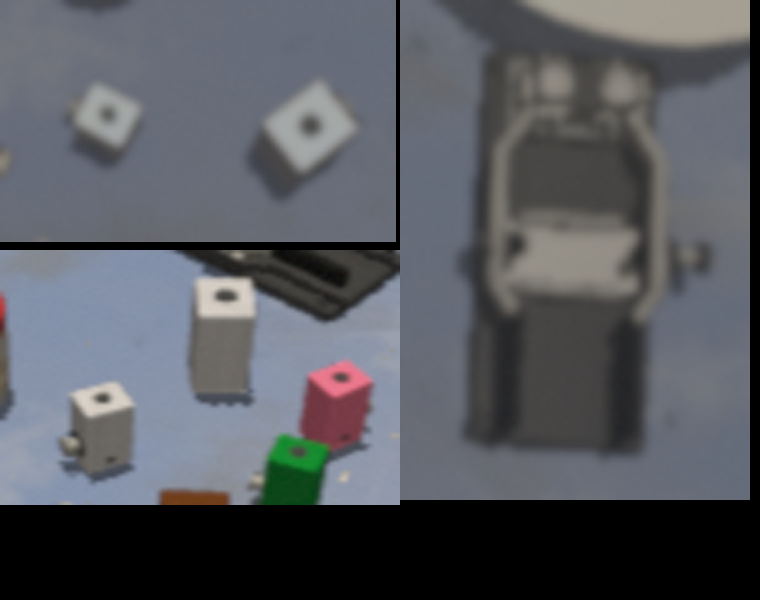

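The crop confirms it: the smaller aluminium block, top at about (506,260), with its pin pointing image left and slightly up. I'm heading there now.

```bash
cat >> h.py <<'E'
def to(pos,yaw):
    "shift (cm) and turn (rad) to reach world pos with tool pointing down at yaw"
    s=readout.get_state(); A=R.from_euler('xyz',s["tool_rot"],degrees=True)
    B=R.from_euler('xyz',[-90,0,yaw],degrees=True)
    print("t",s["time"],"shift",(A.inv().apply(np.array(pos)-s["position"])/10).round(2),"turn",(A.inv()*B).as_rotvec().round(4))
E
python3 - <<'E'
from h import *
to([490,250,190],-121)
E
```

```text
t 0.15 shift [-54.86   1.21 -61.46] turn [ 1.300e-03 -6.309e-01 -6.000e-04]
```

Call:
move_arm(moves=[-54.9, 1.2, -61.5, 0, -0.63, 0, 1, -54.9, 1.2, -61.5, 0, -0.63, 0, 1, -54.9, 1.2, -61.5, 0, -0.63, 0, 1, -54.9, 1.2, -61.5, 0, -0.63, 0, 1, -54.9, 1.2, -61.5, 0, -0.63, 0, 1, -54.9, 1.2, -61.5, 0, -0.63, 0, 1, -54.9, 1.2, -61.5, 0, -0.63, 0, 1, -54.9, 1.2, -61.5, 0, -0.63, 0, 1, -54.9, 1.2, -61.5, 0, -0.63, 0, 1, -54.9, 1.2, -61.5, 0, -0.63, 0, 1, -54.9, 1.2, -61.5, 0, -0.63, 0, 1, -54.9, 1.2, -61.5, 0, -0.63, 0, 1])

```text
time: 1.35
position: [417.6, 39.8, 193.4]
tool_rot: [-90.0, 0.1, -121.0]
ft_force: [1.2, -1.0, 0.2]
width: 85.7
```

```bash
python3 - <<'E'
from h import *
to([490,250,190],-121)
E
```

```text
t 1.35 shift [-21.74   0.36  -4.63] turn [ 0.0003 -0.0007 -0.001 ]
```

Call:
move_arm(moves=[-21.7, 0.4, -4.6, 0, 0, 0, 1, -21.7, 0.4, -4.6, 0, 0, 0, 1, -21.7, 0.4, -4.6, 0, 0, 0, 1, -21.7, 0.4, -4.6, 0, 0, 0, 1, -21.7, 0.4, -4.6, 0, 0, 0, 1, -21.7, 0.4, -4.6, 0, 0, 0, 1, -21.7, 0.4, -4.6, 0, 0, 0, 1])

```text
time: 2.05
position: [489.4, 249.2, 188.9]
tool_rot: [-90.1, -0.1, -121.0]
ft_force: [0.0, 0.8, -0.6]
width: 85.0
```

```bash
python3 - <<'E'
from h import *
c=cap("wrist","w0"); print({k:v for k,v in c.items() if k!="pixels"}); print(readout.get_state()["position"],proj(c,[506,260,58]))
t=cap("top","top1")
E
```

```text
{'fovy': 67.17973615746791, 'cx': 315.6515565259846, 'cy': 203.81427155419993, 'origin': array([522.96866943, 305.25452137, 360.39386987]), 'orientation': array([ 1.64596118e+02,  1.85627016e-02, -3.10223647e+01])}
[489.31019375 248.50252008 189.17662259] (np.float64(324.4429373859432), np.float64(169.65399193045104))
```

View pics/w0.png

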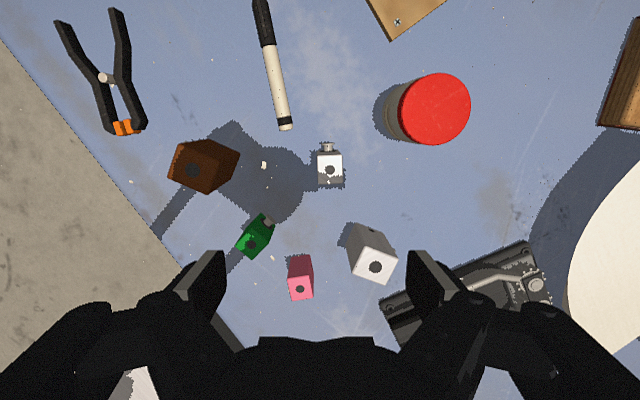

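The wrist view shows the carrier at (330,168) with its pin upward at (328,147), nearly square to the picture. The jar is at (434,108) and the large look-alike at (373,260). Next I measure its top face.

```bash
python3 - <<'E'
from h import *
c=eyes.capture("wrist"); im=c["pixels"]
cr=im[140:192,308:352]
m=(cr.min(2)>175).astype(np.uint8)
m=cv2.morphologyEx(m,cv2.MORPH_CLOSE,np.ones((7,7)))
n,l,st,ce=cv2.connectedComponentsWithStats(m); print(st[1:],ce[1:])
cv2.imwrite("pics/w0c.png",np.hstack([cv2.resize(cr,None,fx=8,fy=8,interpolation=0),cv2.resize(cv2.merge([m*255]*3),None,fx=8,fy=8,interpolation=0)]))
i=1+np.argmax(st[1:,4]); cn=cv2.findContours((l==i).astype(np.uint8),0,2)[0][0]+np.array([308,140])
r=cv2.minAreaRect(cn); print(r)
P=np.array([ray(c,*p,58)[:2] for p in cv2.boxPoints(r)]); print(P.round(1),P.mean(0),[np.linalg.norm(P[k]-P[k-1]).round(1) for k in range(4)],[np.degrees(np.arctan2(*(P[k]-P[k-1])[::-1])).round(1) for k in range(4)])
# press in top view: edges
E
```

```text
[[  9   0  25  43 507]] [[21.46153846 23.51084813]]
((329.0, 161.0), (42.0, 24.0), 90.0)
[[514.8 288. ]
 [535.1 275.8]
 [514.1 239.2]
 [493.1 251.9]] [514.25507108 263.74002688] [np.float64(42.1), np.float64(23.7), np.float64(42.1), np.float64(24.5)] [np.float64(58.9), np.float64(-31.1), np.float64(-119.9), np.float64(148.9)]
```

View pics/w0c.png

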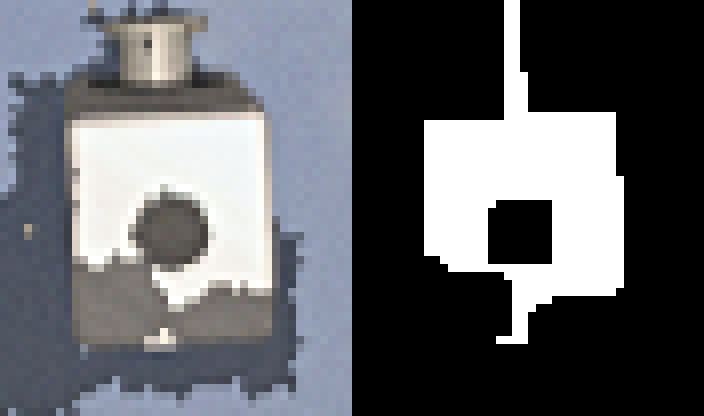

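```bash
python3 - <<'E'
from h import *
c=eyes.capture("wrist")
p=[ray(c,u,v,58)[:2] for u,v in[(317,154),(342,154),(342,182.9),(317,182.9)]]
print(np.round(p,1),np.mean(p,0), np.linalg.norm(p[0]-p[1]),np.linalg.norm(p[1]-p[2]))
x,y=np.mean(p,0)
to([x,y,90],-121);to([x,y,34],-121)
E
```

```text
[[507.9 276.2]
 [529.3 263.2]
 [514.7 237.8]
 [492.8 251. ]] [511.17683046 257.05120238] 24.965800833342715 29.3743396263592
t 2.25 shift [-1.87  9.98  1.38] turn [ 0.0002 -0.0023 -0.0006]
t 2.25 shift [-1.87 15.58  1.38] turn [ 0.0002 -0.0023 -0.0006]
```

Call:
move_arm(moves=[-1.9, 5, 1.4, 0, 0, 0, 1, -1.9, 9, 1.4, 0, 0, 0, 1, -1.9, 11, 1.4, 0, 0, 0, 1, -1.9, 13, 1.4, 0, 0, 0, 1, -1.9, 14.5, 1.4, 0, 0, 0, 1, -1.9, 15.6, 1.4, 0, 0, 0, 1, -1.9, 15.6, 1.4, 0, 0, 0, 1, -1.9, 15.6, 1.4, 0, 0, 0, 0.25, -1.9, 15.6, 1.4, 0, 0, 0, 0.25, -1.9, 15.6, 1.4, 0, 0, 0, 0.25, -1.9, 15.6, 1.4, 0, 0, 0, 0.25], squeeze=30)

```text
time: 3.35
position: [511.9, 257.4, 34.5]
tool_rot: [-90.0, 0.1, -121.1]
ft_force: [-0.6, -0.2, 0.8]
width: 28.0
```

```bash
python3 - <<'E'
from h import *
s=readout.get_state(); print(s["position"],s["width"],s["ft_force"])
c=cap("wrist","w1")
E
```

```text
[511.89211061 257.38000671  34.52180962] 28.026489916630272 [-0.5693192  -0.24975534  0.80641446]
```

View pics/w1.png

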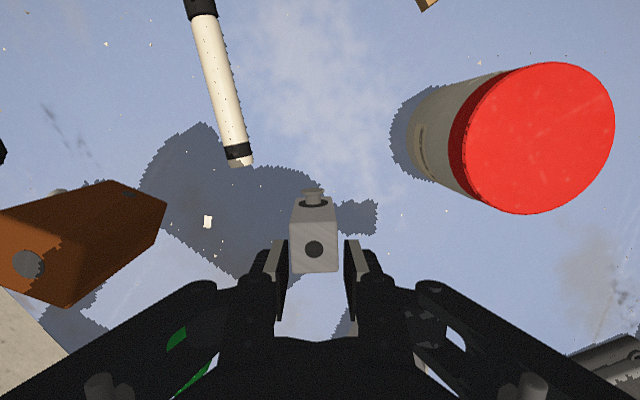

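```bash
python3 - <<'E'
from h import *
c=eyes.capture("wrist"); s=readout.get_state();p=s["position"]
print(p,c["origin"]); 
for dz in(0,19,24):print(dz,proj(c,p+[0,0,dz]))
print(ray(c,313,236,58))
E
```

```text
[511.67578643 257.33594224  34.19771203] [545.07718799 313.09128473 205.95855811]
0 (np.float64(315.8034066682897), np.float64(232.61702025110972))
19 (np.float64(315.85973018455525), np.float64(244.9841733450046))
24 (np.float64(315.87670161828146), np.float64(248.71065089881822))
[514.06896334 264.2081077   58.        ]
```

The block's hole is at (313,249) and the tool axis projects to (316,249), so it's well centred. Now I close and lift, heading for the press.

Call:
move_arm(moves=[0, 0, 0, 0, 0, 0, 0.15, 0, 0, 0, 0, 0, 0, 0.15, 0, 0, 0, 0, 0, 0, 0.15, 0, 0, 0, 0, 0, 0, 0.15, 0, -4, 0, 0, 0, 0, 0.15, 0, -8, 0, 0, 0, 0, 0.15, 0, -10, 0, 0, 0, 0, 0.15, 0, -10, 0, 0, 0, 0, 0.15], squeeze=30)

```text
time: 4.25
position: [514.1, 258.2, 137.8]
tool_rot: [-89.7, 0.4, -121.1]
ft_force: [1.1, 0.0, -0.4]
width: 13.0
```

```bash
python3 - <<'E'
from h import *
s=readout.get_state(); print(s["position"],s["width"],s["ft_force"])
to([500,5,160],-94)
E
```

```text
[514.06179572 258.15458022 137.79254544] 13.042315663467392 [ 1.1067406   0.02477941 -0.35070591]
t 4.25 shift [22.38 -2.32 11.89] turn [-0.0067 -0.4733 -0.0057]
```

The width reads 13, so there's nothing in the fingers. I'll look.

```bash
python3 - <<'E'
from h import *
c=cap("wrist","w2"); s=readout.get_state(); print(s["width"],s["position"])
E
```

```text
12.921599564275093 [512.50820207 257.597228   135.56738779]
```

View pics/w2.png

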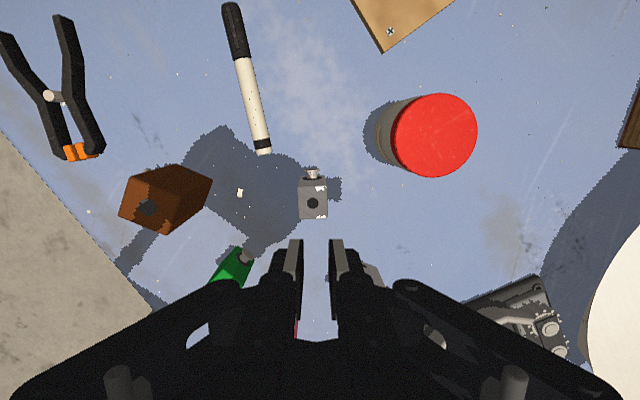

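The carrier is still standing in place at (312,200), and the fingertips seem higher than the reported TCP. I'll check by marking projected TCP points in one composite.

```bash
python3 - <<'E'
from h import *
print(manip.grip_depth,[x for x in dir(manip) if x[0]!='_'])
s=readout.get_state();p=s["position"];print(p)
o=np.zeros((600,800,3),np.uint8)
for i,n in enumerate(("scene","top")):
    c=cap(n,n+"2");im=cv2.resize(c["pixels"],None,fx=5,fy=5,interpolation=2)
    for dz,col in((0,(0,0,255)),(20,(0,255,0)),(40,(255,255,0))):
        u,v=proj(c,p+[0,0,dz]); print(n,dz,u,v); cv2.circle(im,(int(5*u+2),int(5*v+2)),4,col,-1)
    u,v=[int(5*k) for k in proj(c,p+[0,0,20])]
    a=im[max(0,v-300):v+300,u-200:u+200]; o[:a.shape[0],400*i:400*i+a.shape[1]]=a
cv2.imwrite("pics/comp.png",o)
E
```

```text
18.700000000000003 ['Unreachable', 'grip_depth', 'job_done']
[512.50820207 257.597228   135.56738779]
scene 0 326.4518559775842 177.0212839667007
scene 20 326.6704046899085 170.05918634533174
scene 40 326.8954159891202 162.89121626505897
top 0 304.9206727930458 198.9705640682367
top 20 304.871788533437 197.43118901150052
top 40 304.8207925718444 195.82531603933873
```

View pics/comp.png

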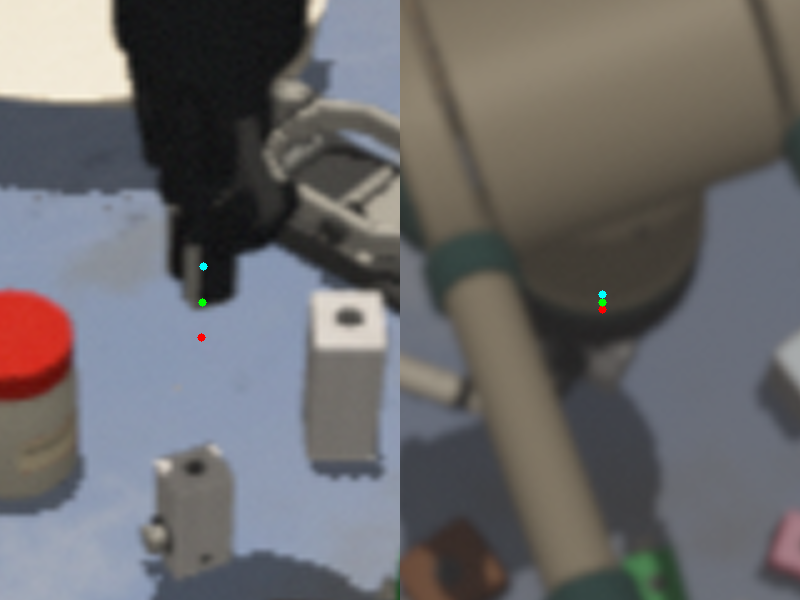

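```bash
python3 - <<'E'
from h import *
s=readout.get_state();p=s["position"];w=eyes.capture("wrist");c=eyes.capture("scene")
def P(c):
    f,cx,cy=K(c);r=rot(c).T;return np.array([[f,0,cx],[0,f,cy],[0,0,1]])@np.c_[r,-r@np.array(c["origin"])]
T=R.from_euler('xyz',s["tool_rot"],degrees=True)
for wu in((302,240),(316,240),(330,240)):
  for su in((324.3,171.3),(326,171)):
    X=cv2.triangulatePoints(P(w),P(c),np.array(wu,float),np.array(su,float));X=(X[:3]/X[3]).ravel()
    print(wu,su,X.round(1),"tool frame",T.inv().apply(X-p).round(1),np.round(proj(w,X),1),np.round(proj(c,X),1))
E
```

```text
(302, 240) (324.3, 171.3) [509.6 268.7 162.1] tool frame [ -9.5 -29.1  -7. ] [302.1 235.4] [324.7 171.1]
(302, 240) (326, 171) [508.  266.3 161.5] tool frame [ -6.7 -28.4  -7.2] [302.  240.1] [326. 171.]
(316, 240) (324.3, 171.3) [514.1 262.5 155.2] tool frame [ -6.5 -22.2   0.1] [316.1 235.9] [324.7 171.1]
(316, 240) (326, 171) [512.6 260.  154.5] tool frame [ -3.7 -21.5  -0. ] [316.  240.5] [326. 171.]
(330, 240) (324.3, 171.3) [519.1 255.6 147.6] tool frame [ -3.3 -14.6   7.9] [330.1 236.4] [324.7 171.1]
(330, 240) (326, 171) [517.6 253.1 146.8] tool frame [ -0.3 -13.8   7.8] [330.  240.8] [325.9 171. ]
```

The fingertips sit about 28 mm above the reported TCP. That agrees with the missed grasp, because the tips passed over the 58 mm top. I'll re-approach with the reported z near 9.

```bash
python3 - <<'E'
from h import *
c=eyes.capture("wrist");print(ray(c,312,202,58))
to([511.5,257.3,9],-121)
E
```

```text
[507.08122049 257.80405425  58.        ]
t 4.55 shift [-0.11 12.35  0.08] turn [ 0.0018 -0.0022  0.0014]
```

Call:
move_arm(moves=[-0.1, 0, 0.2, 0, 0, 0, 1, -0.1, 0, 0.2, 0, 0, 0, 1, -0.1, 0, 0.2, 0, 0, 0, 1, -0.1, 0, 0.2, 0, 0, 0, 1, -0.1, 2, 0.2, 0, 0, 0, 1, -0.1, 5, 0.2, 0, 0, 0, 1, -0.1, 8, 0.2, 0, 0, 0, 1, -0.1, 10, 0.2, 0, 0, 0, 1, -0.1, 11.5, 0.2, 0, 0, 0, 1, -0.1, 12.4, 0.2, 0, 0, 0, 0.6, -0.1, 12.4, 0.2, 0, 0, 0, 0.4, -0.1, 12.4, 0.2, 0, 0, 0, 0.2], squeeze=30)

```text
time: 5.75
position: [513.0, 256.8, 9.0]
tool_rot: [-90.1, -0.0, -121.1]
ft_force: [0.9, 0.1, -0.6]
width: 43.9
```

Call:
move_arm(moves=[0, 0, 0, 0, 0, 0, 0.15, 0, 0, 0, 0, 0, 0, 0.15, 0, 0, 0, 0, 0, 0, 0.15, 0, 0, 0, 0, 0, 0, 0.15, 0, 0, 0, 0, 0, 0, 0.15])

```text
time: 6.25
position: [513.7, 257.1, 10.0]
tool_rot: [-90.0, 0.0, -121.1]
ft_force: [-0.6, 0.7, 6.7]
width: 25.3
```

Gripped at 25.3 mm. I'm lifting and moving beside the press for a close look.

Call:
move_arm(moves=[0, -4, 0, 0, 0, 0, 0.15, 0, -8, 0, 0, 0, 0, 0.15, 0, -12, 0, 0, 0, 0, 0.15, 0, -14, 0, 0, 0, 0, 0.15])

```text
time: 6.65
position: [515.1, 257.6, 153.4]
tool_rot: [-89.8, 0.3, -121.1]
ft_force: [-0.1, -0.6, -1.6]
width: 25.3
```

```bash
python3 - <<'E'
from h import *
s=readout.get_state();print(s["width"],s["ft_force"])
to([555,-80,150],-94)
E
```

```text
25.277745692443848 [-0.0989231  -0.61078761 -1.63326468]
t 6.65 shift [26.84  0.28 20.86] turn [-0.0042 -0.4733 -0.0039]
```

Call:
move_arm(moves=[26.8, 0.3, 20.9, 0, -0.47, 0, 0.15, 26.8, 0.3, 20.9, 0, -0.47, 0, 0.15, 26.8, 0.3, 20.9, 0, -0.47, 0, 0.15, 26.8, 0.3, 20.9, 0, -0.47, 0, 0.15, 26.8, 0.3, 20.9, 0, -0.47, 0, 0.15, 26.8, 0.3, 20.9, 0, -0.47, 0, 0.15, 26.8, 0.3, 20.9, 0, -0.47, 0, 0.15, 26.8, 0.3, 20.9, 0, -0.47, 0, 0.15, 26.8, 0.3, 20.9, 0, -0.47, 0, 0.15, 26.8, 0.3, 20.9, 0, -0.47, 0, 0.15])

```text
time: 7.65
position: [554.8, -78.9, 149.2]
tool_rot: [-89.8, 0.2, -94.2]
ft_force: [0.2, 0.2, -3.4]
width: 25.4
```

```bash
python3 - <<'E'
from h import *
s=readout.get_state();print(s["width"],s["ft_force"],s["position"])
c=cap("wrist","w3")
E
```

```text
25.366866643000915 [ 0.17339032  0.24660799 -3.36087255] [554.7991375  -78.85387267 149.23080746]
```

View pics/w3.png

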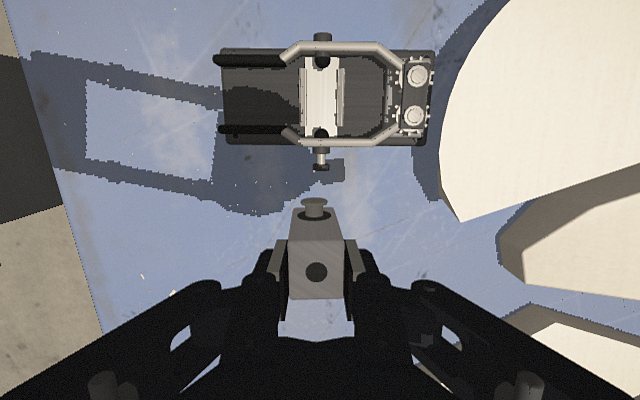

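The press is well seen: handles at (217,58) and (218,128), trough rails near x=303 and 341, pivots at (416,76) and (413,116), set screw at (321,160). I enlarge it to read the edges.

```bash
python3 - <<'E'
from h import *
a=cv2.imread("pics/w3.png")[25:180,205:445]
a=cv2.convertScaleAbs(cv2.resize(a,None,fx=3.3,fy=3.3,interpolation=2),alpha=1.5,beta=15)
for k in range(0,240,20): cv2.line(a,(int(k*3.3),0),(int(k*3.3),6),(0,0,255),1)
for k in range(0,155,20): cv2.line(a,(0,int(k*3.3)),(6,int(k*3.3)),(0,0,255),1)
cv2.imwrite("pics/press.png",a);print(a.shape)
E
```

```text
(512, 792, 3)
```

View pics/press.png

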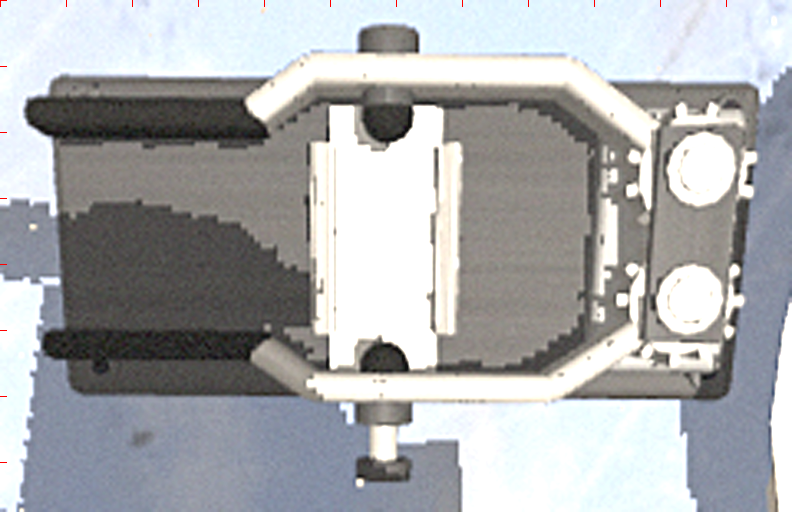

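```bash
python3 - <<'E'
from h import *
c=eyes.capture("wrist")
g=lambda x,y,z: ray(c,205+x/3.3,25+y/3.3,z)[:2]
B=np.array([g(52,76,12),g(757,84,12),g(728,400,12),g(68,396,12)])
print("base",B.round(1),B.mean(0).round(1),[np.linalg.norm(B[k]-B[k-1]).round(1) for k in range(4)])
ang=lambda a,b:np.degrees(np.arctan2(*(b-a)[::-1])).round(2)
print(ang(B[0],B[1]),ang(B[3],B[2]),ang(B[3],B[0])-90,ang(B[2],B[1])-90)
H=[g(32,117,43),g(265,118,43),g(45,344,43),g(262,345,43)]
print("handles",np.round(H,1),ang(H[0],H[1]),ang(H[2],H[3]))
r=[g(310,142,22),g(462,142,22),g(462,333,22),g(312,335,22)]
print("rails",np.round(r,1),np.mean(r,0),ang(r[3],r[0])-90,ang(r[2],r[1])-90)
r2=[g(386,120,34),g(386,360,34)];print("feet",np.round(r2,1),ang(r2[1],r2[0])-90,np.mean(r2,0))
i=[g(333,238,22),g(437,238,22)];print(np.round(i,1),np.linalg.norm(i[0]-i[1]))
# carrier hole/top in hand
print("carrier top hole ray z", ray(c,316,271,readout.get_state()["position"][2]+49), readout.get_state()["position"])
E
```

```text
base [[475.9  59.3]
 [674.9  42.9]
 [668.6 -45.2]
 [467.  -29.2]] [571.6   6.9] [np.float64(89.0), np.float64(199.6), np.float64(88.3), np.float64(202.2)]
-4.72 -4.54 -5.739999999999995 -4.049999999999997
handles [[477.6  42.9]
 [537.2  38.3]
 [472.  -13.4]
 [530.7 -18. ]] -4.36 -4.44
rails [[547.4  35.3]
 [589.6  32.2]
 [587.2 -19.2]
 [543.5 -16.6]] [566.92413002   7.92887609] -4.3700000000000045 -2.719999999999999
feet [[568.5  37.2]
 [564.3 -24.8]] -3.8599999999999994 [566.36650596   6.22215769]
[[551.8   9.6]
 [581.3   7.5]] 29.604851063225794
carrier top hole ray z [553.97600298 -78.02085001 198.56349849] [555.05808116 -78.28802533 149.56349849]
```

```bash
python3 - <<'E'
from h import *
to([566.8,1.3,80],-94.5)
E
```

```text
t 7.75 shift [-8.    6.99  0.58] turn [-0.0041  0.0072 -0.0034]
```

Call:
move_arm(moves=[-4, 0, 0.6, -0.004, 0.007, -0.003, 0.15, -8, 0, 0.6, -0.004, 0.007, -0.003, 0.15, -8, 2, 0.6, -0.004, 0.007, -0.003, 0.15, -8, 5, 0.6, -0.004, 0.007, -0.003, 0.15, -8, 7, 0.6, -0.004, 0.007, -0.003, 0.15, -8, 7, 0.6, -0.004, 0.007, -0.003, 0.15, -8, 7, 0.6, -0.004, 0.007, -0.003, 0.15, -8, 7, 0.6, -0.004, 0.007, -0.003, 0.15])

```text
time: 8.55
position: [568.2, 1.7, 81.3]
tool_rot: [-89.8, 0.0, -94.4]
ft_force: [-0.8, -0.8, -1.3]
width: 25.2
```

```bash
python3 - <<'E'
from h import *
s=readout.get_state();print(s["width"],s["ft_force"],s["position"],s["tool_rot"])
to([566.8,1.3,45],-94.5)
c=cap("wrist","w4");im=c["pixels"]
a=im[120:320,190:450];cv2.imwrite("pics/w4c.png",cv2.convertScaleAbs(cv2.resize(a,None,fx=3,fy=3,interpolation=2),alpha=1.5,beta=15))
print("axis",[np.round(proj(c,s["position"]+[0,0,d]),1) for d in(0,20,48)],"nest",np.round(proj(c,[566.7,7.5,14]),1))
E
```

```text
25.157342976069675 [-0.82537941 -0.82354455 -1.25174691] [568.22293667   1.7152228   81.29934028] [-8.98318334e+01  2.07050834e-02 -9.44422831e+01]
t 8.55 shift [ 0.05  3.63 -0.15] turn [-0.0029  0.001  -0.0004]
axis [array([317.2, 233. ]), array([317.5, 246.1]), array([318.1, 270.8])] nest [314.1 197. ]
```

View pics/w4c.png

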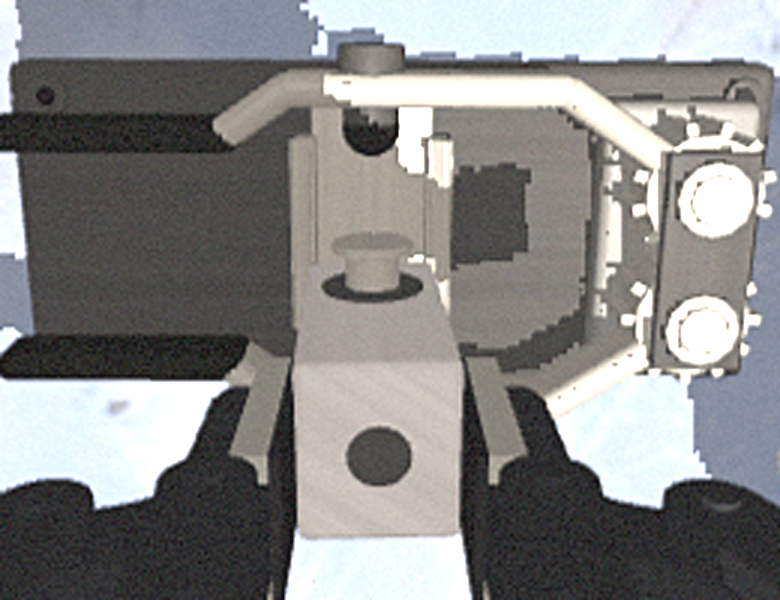

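The block centre is about 2 mm too far toward +x: block column 316.4, trough centre 313.8. I shift by -2 mm and descend.

Call:
move_arm(moves=[0, 0, -0.2, -0.003, 0, 0, 0.15, 0, 1, -0.2, -0.003, 0, 0, 0.15, 0, 2.5, -0.2, -0.003, 0, 0, 0.15, 0, 3.6, -0.2, -0.003, 0, 0, 0.15, 0, 4.2, -0.2, -0.003, 0, 0, 0.15, 0, 4.6, -0.2, -0.003, 0, 0, 0.15, 0, 4.8, -0.2, -0.003, 0, 0, 0.15, 0, 5.0, -0.2, -0.003, 0, 0, 0.15, 0, 5.0, -0.2, -0.003, 0, 0, 0.15])

```text
time: 9.5
position: [566.6, 1.7, 31.5]
tool_rot: [-90.0, 0.0, -94.5]
ft_force: [-0.3, -0.8, -1.2]
width: 25.4
```

Call:
move_arm(moves=[0, 0.2, 0, 0, 0, 0, 0.15, 0, 0.35, 0, 0, 0, 0, 0.15, 0, 0.5, 0, 0, 0, 0, 0.15, 0, 0.6, 0, 0, 0, 0, 0.15, 0, 0.6, 0, 0, 0, 0, 0.15])

```text
time: 10.0
position: [566.6, 1.7, 25.3]
tool_rot: [-90.0, 0.0, -94.5]
ft_force: [0.7, 0.5, -1.5]
width: 25.6
```

Call:
move_arm(moves=[0, 0.1, 0, 0, 0, 0, 0.15, 0, 0.2, 0, 0, 0, 0, 0.15, 0, 0.2, 0, 0, 0, 0, 0.15])

```text
time: 10.3
position: [566.7, 1.6, 24.0]
tool_rot: [-90.0, 0.0, -94.5]
ft_force: [-1.2, 0.2, 4.5]
width: 25.4
```

Floor contact came at the predicted height (24.0). I release and rise.

Call:
move_arm(moves=[0, 0.05, 0, 0, 0, 0, 0.35, 0, 0.05, 0, 0, 0, 0, 0.45, 0, 0.05, 0, 0, 0, 0, 0.5, 0, 0.05, 0, 0, 0, 0, 0.5, 0, -2, 0, 0, 0, 0, 0.5, 0, -5, 0, 0, 0, 0, 0.6, 0, -8, 0, 0, 0, 0, 0.8, 0, -10, 0, 0, 0, 0, 1])

```text
time: 11.1
position: [567.5, 1.5, 126.0]
tool_rot: [-89.8, 0.0, -94.5]
ft_force: [0.4, 0.6, 0.4]
width: 77.9
```

```bash
python3 - <<'E'
from h import *
s=readout.get_state();print(s["width"],s["ft_force"],s["position"])
# grip point, 55 mm before nest
g=np.array([566.7-55*.997,7.5+55*.078]);print(g)
to([g[0],g[1],90],-4.5);to([g[0],g[1],90],175.5)
print(s["joint_positions"])
c=cap("wrist","w5")
E
```

```text
77.91808406122429 [0.44428497 0.55361034 0.41640684] [567.50570316   1.50767409 126.03458413]
[511.865  11.79 ]
t 11.1 shift [-0.59  3.58 -5.64] turn [-0.0028 -1.57    0.0025]
t 11.1 shift [-0.59  3.58 -5.64] turn [-0.0025  1.5716 -0.0028]
[-6.88363459e+00  1.80500238e+01  9.42196939e+01  1.79738457e-02
  6.75379190e+01 -2.43614433e+00]
```

Call:
move_arm(moves=[-0.6, 0, -5.6, 0, 0.15, 0, 1, -0.6, 0, -5.6, 0, 0.3, 0, 1, -0.6, 0, -5.6, 0, 0.45, 0, 1, -0.6, 0, -5.6, 0, 0.6, 0, 1, -0.6, 0, -5.6, 0, 0.75, 0, 1, -0.6, 0, -5.6, 0, 0.9, 0, 1, -0.6, 0, -5.6, 0, 1.05, 0, 1, -0.6, 0, -5.6, 0, 1.2, 0, 1, -0.6, 0, -5.6, 0, 1.35, 0, 1, -0.6, 0, -5.6, 0, 1.5, 0, 1, -0.6, 0, -5.6, 0, 1.571, 0, 1, -0.6, 0, -5.6, 0, 1.571, 0, 1])

```text
time: 12.35
position: [513.8, 11.7, 127.8]
tool_rot: [-90.0, 0.5, 175.5]
ft_force: [-0.2, 0.6, 1.4]
width: 85.5
```

```bash
python3 - <<'E'
from h import *
s=readout.get_state();print(s["width"],s["ft_force"],s["position"],s["tool_rot"])
to([511.9,11.8,60],175.5)
c=cap("wrist","w6");im=c["pixels"]
print("grip",np.round(proj(c,[511.9,11.8,43]),1),"axis",[np.round(proj(c,s["position"]+[0,0,d]),1) for d in(0,20)],"carrier top",np.round(proj(c,[566.2,1.5,72]),1), "pin end",np.round(proj(c,np.array([566.7,7.5,34])+18*np.array([.078,.997,0])),1))
E
```

```text
85.46198238978022 [-0.158291    0.59660521  1.43088261] [513.77726731  11.66595812 127.83299298] [-89.99712869   0.45756417 175.54882432]
t 12.35 shift [0.24 6.78 0.  ] turn [-0.      0.0009 -0.008 ]
grip [314. 202.] axis [array([313.3, 233.9]), array([313.1, 246.9])] carrier top [321.8 140. ] pin end [293.1 137.7]
```

View pics/w6.png

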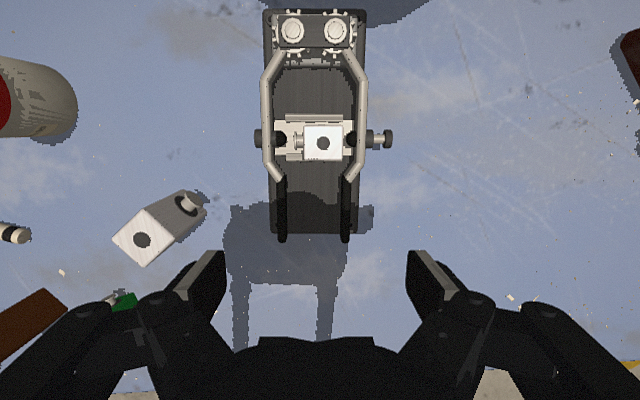

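The wrist view shows the carrier standing in the trough: hole at (323,143), pin to the left at (298,141) toward the +y foot. The handles at columns 282 and 346 are centred on the tool. Next I descend around them.

Call:
move_arm(moves=[0.2, 4, 0, 0, 0, -0.008, 1, 0.2, 7, 0, 0, 0, -0.008, 1, 0.2, 9, 0, 0, 0, -0.008, 1, 0.2, 10.5, 0, 0, 0, -0.008, 1, 0.2, 11.7, 0, 0, 0, -0.008, 1, 0.2, 12.6, 0, 0, 0, -0.008, 1, 0.2, 13.2, 0, 0, 0, -0.008, 1, 0.2, 13.2, 0, 0, 0, -0.008, 1])

```text
time: 13.2
position: [512.6, 11.7, -4.6]
tool_rot: [-90.0, -0.0, 175.6]
ft_force: [0.1, 0.4, -0.5]
width: 85.5
```

```bash
python3 - <<'E'
from h import *
s=readout.get_state();print(s["width"],s["ft_force"],s["position"],s["tool_rot"])
to([511.9,11.8,-6],175.5)
c=cap("wrist","w7");im=c["pixels"]
print(c["origin"],np.round(proj(c,[511.9,11.8,43]),1),"carrier top",np.round(proj(c,[566.2,1.5,72]),1),"pin end",np.round(proj(c,np.array([566.7,7.5,34])+18*np.array([.078,.997,0])),1))
g=im.mean(2)
for r in range(150,290,10):
    print(r,' '.join(f"{int(x):3d}" for x in g[r,200:430:5]))
E
```

```text
85.5379684968799 [ 0.0858594   0.35123287 -0.53417512] [512.56521615  11.73470276  -4.58115313] [-8.99966809e+01 -4.91597261e-02  1.75639840e+02]
t 13.2 shift [ 0.07  0.14 -0.  ] turn [-0.0001  0.0024  0.0009]
[578.25939808   5.44616762 166.90931867] [312.7 273. ] carrier top [330.8 159.9] pin end [271.4 149. ]
150  88  91 192 210 174  89  89  31  37  34  35  24 118 220 222 174 199 210 244 251 252 251 252 251 250 252 255 252 251 249 248 249 249 250 251 251  33  35  37  33 139 184 212 177  90  89
160  73  75 178 193 175  98  73  74  30  31  32 102  89 214 216 220 182 187 240 251 251 250 249 249  90  98 104 102  98  97 250 247 250 250 249 246  12  31  39  31 155 189 202 181  77  81
170 181 185 171 193 183  88  84  43  55 205 209 207 208 210 211  98 190 218 228 250 249 247 249 249  95  96 103  97  97  95 251 249 249 248 245 240 235  46  78  80 165 203 194 146 175 192
180 181 184 166 193 188 128  84  55  38  77  82  86 164 175 173 176 176 176 212 246 245 247 246 244 243 215  96  93 114 250 247 247 245 244 247 238  36  44  80  83 168 204 185 182 183 181
190 181 180 174 194 193 145  89  82
[... 1144 characters left out ...]
   0  40  44  45  45  47  40  45  44  45  44  46  47  47  48  48  42  43  46  45  45  22  35  37  29  42  47 105 103 102  44  93  90  97
260  97  97  34  18  20 107  99  43  16  22  28  22  23  43  47  45  46  46  45  49  45  50  46  48  45  42  50  42  45  41  46  38  52  15  18  24  17  50 105 103 105 105  23  24  23  98
270 100  25  20  15  13   6  98  62  42  21  19  16  27  43  39  42  42  48  42  49  38  45  47  47  46  47  45  46  45  43  45  44  52  28  23  15  22  45 108 104 102  96  18  19  24  14
280  15  18  13  25  15   9  96 102  51  22  14  22  17  44  50  49  45  48  43  47  47  51  42  45  48  46  50  46  46  46  42  45  35  15  10  22  22  44 166 100  99  53  17  18  21  20
```

The view of the carrier and feet is good. I close gently to first handle contact at the lowest squeeze.

Call:
move_arm(moves=[0, 0, 0, 0, 0, 0, 0.88, 0, 0, 0, 0, 0, 0, 0.82, 0, 0, 0, 0, 0, 0, 0.8, 0, 0, 0, 0, 0, 0, 0.78, 0, 0, 0, 0, 0, 0, 0.76, 0, 0, 0, 0, 0, 0, 0.74, 0, 0, 0, 0, 0, 0, 0.72, 0, 0, 0, 0, 0, 0, 0.72, 0, 0, 0, 0, 0, 0, 0.72], squeeze=20)

```text
time: 14.15
position: [513.2, 12.1, -3.8]
tool_rot: [-90.0, 0.0, 175.6]
ft_force: [0.7, 4.8, 4.1]
width: 61.4
```

```bash
cat >> h.py <<'E'
def see(name):
    s=readout.get_state(); c=cap("wrist",name); im=c["pixels"]; g=im.mean(2)
    # hole of the carrier: dark disc inside the white top
    m=(g[140:190,300:360]<130).astype(np.uint8); n,l,st,ce=cv2.connectedComponentsWithStats(m)
    i=1+np.argmax(st[1:,4]) if n>1 else 0
    print(name,"t",s["time"],"width",round(s["width"],2),"F",s["ft_force"].round(1),"z",s["position"].round(1),"hole",(ce[i]+[300,140]).round(1),st[i,4])
    return c,g
E
python3 - <<'E'
from h import *
c,g=see("s0")
for r in(140,145,150,155,160,165,170,175,180): print(r,' '.join(f"{int(x):3d}" for x in g[r,215:300:2]),'|',' '.join(f"{int(x):3d}" for x in g[r,360:420:3]))
print(260,' '.join(f"{int(x):3d}" for x in g[260,200:430:4]))
E
```

```text
s0 t 14.15 width 61.42 F [0.7 4.8 4.1] z [513.2  12.1  -3.8] hole [333.7 167.7] 737
140 181 194 199 207 208 186 170 137  94  75  68  71  70  72  31  33  29  33  24  23  23   6 138 239 228 227 222 227 225 193 147 120  94  97 229 230 132 220 247 252 252 252 252 | 250 251 251 250 250 252 241  37  22  30  26  79 149 177 218 216 193 180  67  68
145 173 193 196 198 213 191 178 144 104  77  83  84  85  81  33  37  35  34  38  30  32  36  27  23  71 155 140 216 216 184 186  85 154 152 151 150 116 219 246 252 252 252 251 | 251 250 250 250 251 252 239  25  34  37  37  79 162 177 220 213 190 183  81  77
150 173 188 195 197 217 194 181 161 108  89  93  94  90  86  39  40  38  38  41  37  31  31  31  28  16 119  97 226 226 195 217 106 202 199 196 200 131 213 243 252 251 251 252 | 250 249 250 251 251 252 235  30  39  41  40  59 164 179 215 206 186 102  85  86
155 166 181 194 196 210 202 180 169 123  87  86  89  90  81  34  41  40  39  38  31  32  33  24  19  21 117 103 220 219 198 241 109 234 229 231 233 177 210 236 252 251 252 252 | 249 250 251 250 251 251 235  26  35  37  36 111 169 184 214 201 
[... 841 characters left out ...]
  86  76 111 111  97 221 213 214 214 214 213 216 219 226 226 226 225 227 228 229 224 225 227 227 235 199 209 251 251 249 249 | 249 248 246 246 247 244 177 112  75  80  91 161 179 206 205 180 122 185 185 185
180 184 161 173 193 195 197 203 185 169  86  91  87  86  81  46  39  42  52  80  71  75  71  69 169 231 229 231 231 232 230 234 234 233 234 233 231 237 199 230 249 248 248 246 | 247 245 246 246 248 243 132  43  83  79 105 167 182 203 200 177 172 184 185 181
260  87  88  98 100  82  29  16  90  90  88  19  10  27  19  28  13  18  24  44  49  48  49  46  44  49  39  45  50  46  45  52  45  48  45  47  48  44  42  46  20  24  18  20  28  44  14  18  24  17 100  98 106  26  20 197 188 189 191
```

Only the +y finger is loaded (fy +4.8 N, about twice the return spring). That makes fy a direct force gauge, so I keep a small -y bias and close in steps.

Call:
move_arm(moves=[0.1, 0.05, 0.15, 0, 0, 0, 0.71, 0.1, 0.1, 0.15, 0, 0, 0, 0.7, 0.1, 0.1, 0.15, 0, 0, 0, 0.69, 0.1, 0.1, 0.15, 0, 0, 0, 0.68, 0.1, 0.1, 0.15, 0, 0, 0, 0.67, 0.1, 0.1, 0.15, 0, 0, 0, 0.66, 0.1, 0.1, 0.15, 0, 0, 0, 0.65, 0.1, 0.1, 0.15, 0, 0, 0, 0.65, 0.1, 0.1, 0.15, 0, 0, 0, 0.65], squeeze=40)

```text
time: 15.1
position: [512.1, 11.1, -4.7]
tool_rot: [-90.1, 0.0, 175.6]
ft_force: [-0.0, 4.8, 3.7]
width: 55.6
```

```bash
cat >> h.py <<'E'
def row(g):
    for r in(148,155,166,178): print(r,' '.join(f"{int(x):3d}" for x in g[r,225:305:2]),'|',' '.join(f"{int(x):3d}" for x in g[r,362:400:2]))
E
python3 - <<'E'
from h import *
c,g=see("s1");row(g)
E
```

```text
s1 t 15.1 width 55.6 F [-0.   4.8  3.7] z [512.1  11.1  -4.7] hole [330.2 164.8] 749
148 207 204 182 167 128  82  84  87  88  93  41  37  39  33  31  37  34  32  35  25  25  42 222 215 174 195 195 197 195 140 209 240 251 250 251 252 252 251 250 251 | 250 250 251 251 251 251 242 218  23  40  37  59 130 165 176 196 212 211 190
155 193 211 190 175 148  91  84  88  85  86  59  34  34  30  35  27  30  34  26  29  15  52 142 217 193 215 216 211 213 156 202 233 252 251 251 250 250 250 250 251 | 250 250 250 249 250 250 238 171  26  38  35  52 154 168 182 215 206 202 187
166 192 199 203 181 169 133  92  68  45  46  43  34  33  18   0  35  85  90 101 194 202 193 219 145 152  98  82 225 223 227 207 230 249 249 250 250 250 249 249 248 | 248 249 247 247 246 244 232  97  25  18  82 140 167 126 198 207 202 188 176
178 190 194 201 195 179 162 124  88  90  86  81  32  39  25  22  63  55 199 224 222 222 223 222 222 222 221 219 213 214 220 184 229 246 248 247 245 244 246 247 247 | 244 245 246 247 249 241 235  81  80  79 123 161 174 189 201 195 193 173 161
```

Call:
move_arm(moves=[0, 0, 0.06, 0, 0, 0, 0.645, 0, 0, 0.06, 0, 0, 0, 0.64, 0, 0, 0.06, 0, 0, 0, 0.635, 0, 0, 0.06, 0, 0, 0, 0.63, 0, 0, 0.06, 0, 0, 0, 0.625, 0, 0, 0.06, 0, 0, 0, 0.62, 0, 0, 0.06, 0, 0, 0, 0.62])

```text
time: 15.85
position: [512.0, 11.0, -4.6]
tool_rot: [-90.1, 0.0, 175.6]
ft_force: [0.7, 6.4, 4.2]
width: 52.8
```

```bash
python3 - <<'E'
from h import *
c,g=see("s2");row(g)
E
```

```text
s2 t 15.85 width 52.81 F [0.7 6.4 4.2] z [512.   11.   -4.6] hole [328.4 164.4] 751
148 195 209 197 183 168 127  84  87  85  88  97  36  41  34  32  31  36  30  34  32  29   4 197 217  72 196 196 195 171 206 235 251 249 251 251 252 251 250 250 251 | 250 250 251 250 251 243 234  34  41  38  51 135 163 174 201 213 207 191 181
155 194 193 211 191 173 146  90  80  83  81  84  61  35  34  36  37  34  29  25  28  28   6 202 246  73 200 203 138 214 196 232 252 251 251 250 250 249 250 250 250 | 250 250 250 249 250 238 200  26  40  37  64 159 170  91 214 204 199 187 174
166 189 193 199 204 184 171 133  95  65  46  43  38  53  30   8  12  34 194 203 200 199 190 214 140 146  76 108 225 229 185 226 248 249 249 249 249 249 249 247 246 | 248 247 246 245 244 233 127  10  36  96 146 166 179 206 200 201 191 170 106
178 171 189 191 199 196 179 166 127  87  90  84  83  36  47  34  66  59 206 226 228 226 225 226 229 229 229 230 225 231 155 222 241 247 245 245 244 246 246 246 246 | 244 246 247 249 242 230  85  79  88 139 163 176 194 195 194 189 174 108 184
```

Call:
move_arm(moves=[0, 0, 0.06, 0, 0, 0, 0.615, 0, 0, 0.06, 0, 0, 0, 0.61, 0, 0, 0.06, 0, 0, 0, 0.605, 0, 0, 0.06, 0, 0, 0, 0.605])

```text
time: 16.3
position: [511.9, 11.3, -4.4]
tool_rot: [-90.2, 0.0, 175.6]
ft_force: [1.0, 7.7, 4.7]
width: 51.8
```

Call:
move_arm(moves=[0, 0, 0.06, 0, 0, 0, 0.6, 0, 0, 0.06, 0, 0, 0, 0.595, 0, 0, 0.06, 0, 0, 0, 0.59, 0, 0, 0.06, 0, 0, 0, 0.59])

```text
time: 16.7
position: [512.0, 11.9, -4.2]
tool_rot: [-90.3, 0.0, 175.5]
ft_force: [0.2, 7.7, 4.3]
width: 50.4
```

```bash
python3 - <<'E'
from h import *
c,g=see("s3");row(g)
E
```

```text
s3 t 16.7 width 50.35 F [0.2 7.7 4.3] z [512.   11.9  -4.2] hole [329.2 163.9] 744
148 189 190 199 207 187 171 138  90  89  87  90  89  50  40  31  35  37  36  37  31  34  27 151 217 167 192 193 190 197 147 223 248 249 250 251 252 251 250 250 251 | 250 250 250 251 251 247 233  75  32  39  48 129 162 181 190 212 207 193 184
155 179 189 193 213 195 176 162 109  79  82  80  85  58  34  37  36  39  34  34  32  26  29  89 215 191  83 202 202 143 135 209 243 251 251 250 250 249 250 250 249 | 250 250 249 250 250 245 232  41  37  37  46 150 167 177 207 208 202 188 172
166 169 183 192 189 213 187 173 149 107  89  45  39  50  48  61  39  31  89 195 204 200 196 217 141 140  93  94 106 220 138 218 235 249 249 249 248 248 247 247 246 | 249 247 246 246 246 238 215  16  17  88 135 163 176 198 205 201 192 174 159
178 134 163 181 190 190 203 182 171 139  99  90  81  73  46  44  25  74  53 207 204 200 205 203 204 202 201 201 203 205 136 207 228 247 246 244 245 244 247 246 246 | 244 244 247 248 245 234 128  72  81 128 163 182 186 200 193 193 166 155 184
```

Call:
move_arm(moves=[0, 0, 0.04, 0.002, 0, 0, 0.59, 0, 0, 0.08, 0.004, 0, 0, 0.59, 0, 0, 0.12, 0.004, 0, 0, 0.59, 0, 0, 0.12, 0.004, 0, 0, 0.59])

```text
time: 17.15
position: [511.9, 11.8, -4.1]
tool_rot: [-90.2, 0.0, 175.5]
ft_force: [-0.6, 7.5, 3.5]
width: 50.6
```

```bash
python3 - <<'E'
from h import *
c,g=see("s4");row(g)
s=readout.get_state();print(s["joint_torque"].round(2),s["ft_torque"].round(2))
E
```

```text
s4 t 17.15 width 50.58 F [-0.6  7.5  3.5] z [511.9  11.8  -4.1] hole [329.3 163.7] 744
148 190 188 198 209 187 168 135  85  87  85  86  91  45  44  38  32  36  33  35  31  27  26 148 219 168 192 192 193 195 130 216 246 250 250 251 251 251 250 249 250 | 250 250 250 250 251 249 234  82  40  34  43 129 165 180 191 212 207 188 180
155 180 190 191 211 195 176 163 108  82  81  83  87  59  33  40  34  36  30  36  34  31  21 108 216 189  87 199 202 128 124 208 241 251 250 250 249 249 250 250 250 | 250 249 249 250 250 244 229  53  37  38  63 153 166 181 210 206 200 187 174
166 171 182 191 194 212 187 171 147 104  86  42  41  48  45  53  41  33 140 202 205 200 201 219 141 143  91  94  95 217 157 214 233 249 249 249 250 249 248 248 246 | 248 247 247 245 246 239 219   9  28  88 138 166 175 197 202 200 187 173 150
178 130 165 183 192 194 203 183 169 144 100  92  80  77  45  43  35  72  54 207 204 205 202 204 203 205 204 205 207 207 170 209 229 248 246 246 243 243 246 246 246 | 244 245 246 248 246 236 140  70  81 129 164 176 182 198 196 194 164 142 180
[ -4.05 -38.51 -15.83  -2.02  -0.1    0.08] [ 1.35 -0.14  0.07]
```

The +y handle has stopped moving while fy rises, so the pin is in contact at about 50.7 mm. I raise the force gradually through the arm's compliance.

Call:
move_arm(moves=[0, 0, 0.13, 0.004, 0, 0, 0.59, 0, 0, 0.15, 0.004, 0, 0, 0.59, 0, 0, 0.17, 0.004, 0, 0, 0.59, 0, 0, 0.19, 0.004, 0, 0, 0.59, 0, 0, 0.2, 0.004, 0, 0, 0.59, 0, 0, 0.2, 0.004, 0, 0, 0.59])

```text
time: 17.8
position: [511.8, 11.5, -4.0]
tool_rot: [-90.1, 0.0, 175.4]
ft_force: [0.9, 9.1, 3.3]
width: 50.6
```

```bash
python3 - <<'E'
from h import *
c,g=see("s5");row(g)
E
```

```text
s5 t 17.8 width 50.62 F [0.9 9.1 3.3] z [511.8  11.5  -4. ] hole [328.4 163.6] 742
148 191 196 204 201 182 167 129  85  88  91  86  97  30  35  41  27  29  31  34  34  31   6 193 224  72 204 191 196 200 195 233 251 249 250 251 251 251 250 250 250 | 251 251 250 250 251 242 207  29  37  35  72 154 167  95 215 208 200 184 173
155 182 193 193 215 191 175 150  95  80  78  81  84  38  31  30  37  37  35  35  33  26  15 196 234  85 136 197 205 148 190 221 251 250 250 250 249 250 249 250 250 | 250 249 250 249 248 235 167  27  34  28 132 162 174 194 209 203 189 180 157
166 170 185 193 191 205 184 171 137 102  85  42  41  49  61  40  35  91 142 203 205 200 189 226 135 150  85 109  92 227 163 222 244 248 248 249 249 248 247 247 245 | 248 246 245 245 242 231  94  10  84 117 160 169 182 206 202 193 185 167  71
178 149 170 185 191 196 203 181 168 134  89  89  76  76  43  40  68  71 161 178 202 204 204 207 204 206 204 205 206 206 135 220 237 246 246 244 243 245 246 246 245 | 243 246 247 249 239 233  80  75  79 157 172  93 203 196 194 180 162 171 185
```

Call:
move_arm(moves=[0, 0, 0.2, 0.004, 0, 0, 0.59, 0, 0, 0.23, 0.004, 0, 0, 0.59, 0, 0, 0.26, 0.004, 0, 0, 0.59, 0, 0, 0.29, 0.004, 0, 0, 0.59, 0, 0, 0.32, 0.004, 0, 0, 0.59, 0, 0, 0.32, 0.004, 0, 0, 0.59])

```text
time: 18.45
position: [511.7, 11.1, -4.0]
tool_rot: [-90.1, 0.0, 175.3]
ft_force: [1.8, 13.2, 2.8]
width: 50.5
```

```bash
python3 - <<'E'
from h import *
c,g=see("s6");row(g)
E
```

```text
s6 t 18.45 width 50.48 F [ 1.8 13.2  2.8] z [511.7  11.1  -4. ] hole [326.4 163.4] 744
148 187 191 215 190 174 156 110  83  87  84  89  57  37  39  40  31  34  39  26  24  26 209 215 137 199 197 194 202 197 230 250 248 250 251 251 250 249 250 250 251 | 250 251 250 251 244 213  26  34  36  95 145 167 179 210 208 204 186 178 119
155 188 194 198 203 184 168 135  79  83  84  81  83  31  34  34  34  32  29  32  32  26 141 218 179  91 132 201 140 182 221 251 250 251 250 249 249 250 250 250 249 | 250 249 250 249 234 176  21  37  33 119 162 172 187 210 206 190 182 171  85
166 175 191 193 199 197 180 161 128  91  65  44  44  54  59  40  31  89 196 196 202 196 218 137 139  92  94 104 220 153 220 240 249 248 249 248 248 247 246 246 247 | 247 246 246 244 231 108   6  80 108 156 167 180 206 198 192 182 169  79  70
178 156 176 192 189 201 194 178 162 117  89  90  74  69  42  38  75  59 176 179 177 181 179 177 178 177 178 178 180 140 218 234 247 246 243 243 245 246 246 245 246 | 246 247 248 240 229  86  81 100 151 165 177 202 195 197 183 165 145 184 182
```

Call:
move_arm(moves=[0, 0, 0.28, 0.003, -0.003, 0, 0.59, 0, 0, 0.31, 0.003, -0.003, 0, 0.59, 0, 0, 0.34, 0.003, -0.003, 0, 0.59, 0, 0, 0.36, 0.003, -0.003, 0, 0.59, 0, 0, 0.38, 0.003, -0.003, 0, 0.59, 0, 0, 0.38, 0.003, -0.003, 0, 0.59])

```text
time: 19.1
position: [511.8, 11.0, -4.1]
tool_rot: [-90.3, 0.1, 175.3]
ft_force: [1.6, 16.5, 2.6]
width: 50.1
```

```bash
python3 - <<'E'
from h import *
c,g=see("s7");row(g)
E
```

```text
s7 t 19.1 width 50.09 F [ 1.6 16.5  2.6] z [511.8  11.   -4.1] hole [325.  163.6] 758
148 192 193 213 191 174 146 100  82  82  88  90  44  34  37  39  38  36  34  38  24  12 196 222  78 198 191 199 141 220 245 249 249 251 251 251 249 250 250 251 251 | 250 250 251 249 234  72  32  34  25 121 162 171 188 211 205 193 179 173  85
155 190 192 204 199 180 165 129  80  81  82  82  55  33  36  33  36  34  27  23  31  12 198 239  86 136 158 197 125 208 242 251 251 250 249 249 249 250 249 249 249 | 250 250 250 244 227  45  35  41  17 145 166 177 204 206 205 187 171 111  94
166 178 191 191 205 192 174 164 118  90  56  48  43  45  54  38  90 136 200 205 198 191 229 132 146  77 108  97 149 211 232 249 248 248 248 248 247 248 246 246 248 | 246 246 247 239 218  16  20  81 132 165 175 195 201 201 189 173 172  65  66
178 159 176 188 188 205 191 173 159 112  87  87  83  64  42  38  74  52 185 182 179 177 180 178 179 179 180 180 180 205 225 246 245 244 242 244 245 246 246 245 245 | 247 249 245 233 158  75  81 123 164 171 186 198 193 192 176 169 167 181 179
```

Call:
move_arm(moves=[0, 0, 0.37, 0.004, -0.003, 0, 0.59, 0, 0, 0.39, 0.004, -0.003, 0, 0.59, 0, 0, 0.41, 0.004, -0.003, 0, 0.59, 0, 0, 0.42, 0.004, -0.003, 0, 0.59])

```text
time: 19.55
position: [511.7, 10.9, -4.1]
tool_rot: [-90.5, 0.1, 175.3]
ft_force: [2.3, 18.7, 1.7]
width: 50.2
```

```bash
python3 - <<'E'
from h import *
c,g=see("s8");row(g[:])
E
```

```text
s8 t 19.55 width 50.24 F [ 2.3 18.7  1.7] z [511.7  10.9  -4.1] hole [324.1 163.5] 754
148 190 198 210 188 168 143  92  86  86  87  96  26  39  40  36  32  37  36  29  31   0 211 213  79 199 196 192 205 232 251 249 250 251 251 250 249 250 250 250 250 | 250 251 250 241 204  33  39  41  55 136 166 176 202 206 205 186 178 183  78
155 193 194 205 195 177 167 122  82  80  84  85  43  33  34  30  35  31  33  26  31   1 199 246  77 136 190 204 194 226 251 250 250 249 249 250 249 249 250 249 248 | 250 250 249 234 167  31  37  27  77 155 169 179 208 205 196 186 170  98  94
166 177 189 195 212 194 173 160 112  95  49  40  46  49  55  31  93 138 201 204 196 217 200 135 137  69 113  98 177 221 244 248 248 249 248 248 247 246 244 247 248 | 246 246 243 233  97   9  34  79 145 167 177 204 198 198 184 168 100  69  69
178 159 178 193 194 210 189 172 152 112  90  78  84  67  43  37  76  83 180 181 177 182 179 180 178 178 178 179 129 220 236 246 244 244 243 245 245 246 246 244 245 | 248 249 239 227  83  78  85 136 167 174 195 193 194 188 173 136 184 181 179
```

Call:
move_arm(moves=[0, 0, 0.42, 0.004, -0.003, 0, 0.59, 0, 0, 0.44, 0.004, -0.003, 0, 0.59, 0, 0, 0.45, 0.004, -0.003, 0, 0.59])

```text
time: 19.9
position: [511.7, 10.9, -4.2]
tool_rot: [-90.7, 0.1, 175.3]
ft_force: [3.1, 19.8, 2.4]
width: 50.3
```

```bash
python3 - <<'E'
from h import *
c,g=see("s9");row(g[:])
E
```

```text
s9 t 19.9 width 50.29 F [ 3.1 19.8  2.4] z [511.7  10.9  -4.2] hole [323.3 163.3] 747
148 194 200 207 186 168 136  87  84  81  84  94  36  35  39  29  29  36  34  30  20 100 215 181  82 197 195 131 215 244 250 249 251 251 250 250 250 250 250 250 249 | 251 251 249 233  95  25  36  36  90 145 165 175 208 206 203 187 174 141  79
155 192 191 213 194 177 164 109  82  81  83  85  34  36  34  34  33  32  36  30  31  69 206 214  82 129 194 130 205 240 251 250 249 248 249 250 250 250 249 248 248 | 250 250 245 227  69  31  40  33 117 160 170 184 207 201 191 182 170  89  91
166 181 190 194 212 192 174 152 109  90  44  40  43  53  43  35  92 140 200 200 195 221 174 136 120 101 102  91 210 228 249 248 248 248 248 247 246 245 246 248 248 | 246 248 242 234  31  19  51 107 158 174 177 203 201 196 185 171  85  66  72
178 164 180 188 190 207 185 171 144 112  90  89  81  63  45  36  74 118 185 178 179 176 179 179 179 179 181 184 202 225 246 245 244 242 244 246 246 246 245 245 243 | 248 248 236 201  71  80  96 146 164 177 198 193 195 183 168  95 183 180 180
```

Call:
move_arm(moves=[0, 0, 0.46, 0.005, -0.003, 0, 0.59, 0, 0, 0.48, 0.006, -0.003, 0, 0.59, 0, 0, 0.48, 0.006, -0.003, 0, 0.59])

```text
time: 20.25
position: [511.7, 10.6, -4.3]
tool_rot: [-90.7, 0.1, 175.3]
ft_force: [2.7, 18.6, 2.1]
width: 50.6
```

```bash
python3 - <<'E'
from h import *
c,g=see("s10");row(g[:])
E
```

```text
s10 t 20.25 width 50.64 F [ 2.7 18.6  2.1] z [511.7  10.6  -4.3] hole [320.9 163.5] 757
148 194 203 203 184 168 128  83  86  89  89  80  32  32  33  37  38  30  31  33  26 150 216 151 195 198 158 222 247 248 249 251 251 250 249 250 250 250 250 250 249 | 251 246 229  72  33  33  35  51 136 165 176 199 204 206 184 177 178  75  87
155 191 194 216 193 174 153  96  83  85  81  88  34  38  35  39  36  39  23  27  26  95 213 185 136 127 136 213 243 250 250 250 249 249 249 250 249 249 248 248 248 | 251 242 225  53  33  35  40  80 159 168 178 209 203 194 186 171  95  94  91
166 186 192 192 212 189 172 147 105  84  48  43  45  51  40  89  91 139 200 197 194 219 153 139 106  97  88 216 233 247 248 248 248 248 246 245 246 247 248 247 248 | 248 240 218  15  17  38  78 147 166 177 206 198 198 185 170  86  66  66  74
178 168 124 191 193 204 183 170 144 103  88  87  83  50  44  70  65 158 182 180 179 179 180 179 177 177 180 206 229 247 244 243 242 243 246 245 245 245 245 244 242 | 245 235 170  72  79  86 139 164 178 194 193 195 185 171 126  52 185 179 176
```

The pin is yielding: fy peaked at 19.8 and dropped to 18.6 as the block and pin close up. I proceed slowly.

Call:
move_arm(moves=[0, 0, 0.48, 0.006, -0.003, 0, 0.585, 0, 0, 0.48, 0.006, -0.003, 0, 0.58, 0, 0, 0.48, 0.006, -0.003, 0, 0.575, 0, 0, 0.48, 0.006, -0.003, 0, 0.575])

```text
time: 20.7
position: [511.4, 7.5, -4.1]
tool_rot: [-90.5, 0.1, 175.4]
ft_force: [-0.4, 10.3, 4.2]
width: 49.3
```

```bash
python3 - <<'E'
from h import *
c,g=see("s11");row(g[:])
E
```

```text
s11 t 20.7 width 49.27 F [-0.4 10.3  4.2] z [511.4   7.5  -4.1] hole [308.2 163.1] 513
148 195 212 193 174 153  80  83  84  87  89  67  35  35  32   8  38  12 207 233 247 246 249 249 249 249 248 248 249 249 249 249 249 248 248 250 255 242 195 132 108 |  31  92 151 167 180 207 201 198 186 171 115  80  82  81  87  83  81  80  98
155 192 200 207 185 168 136  79  84  84  88  88  26  33  34  37  30  13 207 227 250 249 248 247 247 248 249 249 248 248 248 246 248 255  85  93  94  94  99  98  98 |  29 132 163 174 197 207 202 190 175 154  85  95  96  90  93  92  94  82 219
166 185 188 198 205 184 169 135  96  66  47  46  43  36  28  38  93 138 175 160 246 246 246 246 247 245 245 244 244 247 247 247 250 132  90  95  97  95  97  97  96 | 121 163 172 190 202 195 187 175 175  69  74  76  76  83  79  78  75 102 100
178 168 181 190 194 204 185 168 140  99  87  87  84  52 118 176 170 175 124 220 237 244 241 240 240 243 245 244 244 243 243 243 242 239 242 244 243 251 145 106 168 | 165 170 184 194 193 192 173 170  83  81  78  76  66 182 180 179 173 178 179
```

Call:
move_arm(moves=[0, 0, 0.17, 0.006, 0, 0, 0.575, 0, 0, 0.17, 0.006, 0, 0, 0.575, 0, 0, 0.17, 0.006, 0, 0, 0.575])

```text
time: 21.05
position: [511.3, 7.5, -4.0]
tool_rot: [-90.3, 0.1, 175.3]
ft_force: [0.7, 9.7, 3.1]
width: 48.9
```

```bash
python3 - <<'E'
from h import *
c,g=see("s12");row(g[:])
E
```

```text
s12 t 21.05 width 48.93 F [0.7 9.7 3.1] z [511.3   7.5  -4. ] hole [308.3 163. ] 525
148 193 213 188 173 155  80  83  85  88  85  65  35  34  34  21  39  26 207 229 248 246 249 249 250 249 248 249 249 249 249 249 249 248 248 249 254 227 199 132  87 |  41  87 152 167 176 209 207 193 185 171 116  80  80  83  79  85  81  80  97
155 189 196 207 187 166 137  80  84  83  84  86  32  28  39  34  37  21 174 215 248 249 249 247 248 248 248 248 248 248 247 246 246 254 128  89  98  93  99 103 100 |  25 129 161 171 196 204 200 189 175 157  87  92  90  91  90  95  91  87 223
166 186 187 193 205 186 169 136  97  66  49  44  42  38  28  93  94 141 123 218 237 246 246 247 246 246 246 245 244 247 247 248 249 207  85  93  96  92  93  98 101 | 120 162 170 187 201 195 188 178 173  71  74  73  76  78  75  78  75  98 102
178 167 183 193 192 207 187 167 141  96  90  88  82  53 122 177 171 172 173 207 209 244 241 241 240 244 244 244 244 245 242 243 241 241 241 243 243 248 150 119 210 | 163 170 184 196 192 190 176 174  77  85  77  75  60 183 179 180 177 177 179
```

Call:
move_arm(moves=[0, 0, 0.19, 0.005, 0, 0, 0.575, 0, 0, 0.21, 0.005, 0, 0, 0.575, 0, 0, 0.23, 0.005, 0, 0, 0.575, 0, 0, 0.23, 0.005, 0, 0, 0.575])

```text
time: 21.5
position: [511.3, 7.2, -3.9]
tool_rot: [-90.2, 0.1, 175.3]
ft_force: [1.2, 11.7, 3.7]
width: 49.1
```

```bash
python3 - <<'E'
from h import *
c,g=see("s13");row(g[:])
E
```

```text
s13 t 21.5 width 49.06 F [ 1.2 11.7  3.7] z [511.3   7.2  -3.9] hole [308.  162.9] 503
148 198 209 187 170 149  89  80  88  81  88  49  41  34  31  15  32  26 209 235 247 247 249 249 249 248 249 249 249 250 249 249 248 247 248 250 255 242 137  84  87 |  26 122 163 169 191 206 203 189 178 168  83  85  82  84  80  85  79  72 132
155 196 205 202 185 166 121  84  83  83  84  81  29  38  31  38  34  21 200 232 250 249 248 247 248 248 249 249 248 248 247 246 248 255  83  97  99  97  99 104  95 |  34 157 165 178 205 201 195 188 174 100  91  89  93  91  92  90  90  59 226
166 186 191 200 197 180 167  99  90  67  47  52  40  43  20  90  88 191 187 223 247 246 247 246 246 245 245 244 245 246 247 247 252 127  92  98  93  96  96  99  98 | 140 166 177 202 197 196 185 170 119  66  70  77  80  75  81  72  86  99 103
178 168 184 190 194 201 183 165 134  94  92  84  83  41  83 174 170 170 119 222 237 244 242 241 241 243 244 245 243 244 243 241 241 241 242 242 242 251 144 121 207 | 166 178 195 194 196 183 166  95  79  81  76  73  31 184 180 179 178 176 179
```

After the give, force rises again with almost no travel (9.7 to 11.7 N), so the pin is bottomed and still lightly loaded. I release and verify.

Call:
move_arm(moves=[0, 0, 0.1, 0.003, 0, 0, 0.6, 0, 0, -0.1, 0.003, 0, 0, 0.65, 0, 0, -0.3, 0.003, -0.003, 0, 0.72, 0, 0, -0.45, 0.003, -0.003, 0, 0.8, 0, 0, -0.46, 0.003, -0.003, 0, 0.9, 0, 0, -0.46, 0.003, -0.003, 0, 1, 0, 0, -0.46, 0.003, -0.003, 0, 1, 0, 0, -0.46, 0.003, -0.003, 0, 1])

```text
time: 22.35
position: [511.6, 11.3, -3.8]
tool_rot: [-90.0, 0.1, 175.4]
ft_force: [-0.4, 0.2, -0.3]
width: 85.7
```

```bash
python3 - <<'E'
from h import *
c,g=see("s14");print(c["origin"],c["orientation"])
for r in range(136,186,4): print(r,' '.join(f"{int(x):3d}" for x in g[r,215:305:2]),'|',' '.join(f"{int(x):3d}" for x in g[r,350:410:3]))
E
```

```text
s14 t 22.35 width 85.66 F [-0.4  0.2 -0.3] z [511.6  11.3  -3.8] hole [318.  162.7] 737
[576.78283509   4.67392367 167.86571679] [ 1.64830374e+02 -1.19016529e-02 -9.46172551e+01]
136 197 182 167 122  89  69  73  75  66  80  31  31  36  27  36  30  24   1  54 229 225 221 222 223 221 220 221 223 167 210 245 252 251 251 251 251 251 252 252 252 251 251 251 252 252 | 251 251 251 252 243 160 233 166 165 123  17  25  29  29  29  60 125 167 196 213
140 206 181 167 133  90  83  80  83  87  55  34  33  37  37  39  34  32  32  26   3 105 225 219 215 215 214 217 220 158 210 242 251 251 251 250 251 252 252 252 251 251 251 252 251 251 | 251 251 252 252 242 195 160 118 123  24  25  31  30  37  28  34 130 170 201 213
144 205 186 170 138  91  85  85  87  90  54  41  27  30  36  30  34  33  26  26  28   9 112 106 142 219 219 217 217 193 204 238 252 250 250 251 252 252 251 251 251 251 251 251 251 250 | 250 251 252 252 239 242 106 111  16  20  30  33  33  36  34  28 137 170 204 211
148 207 189 171 143  87  92  90  91  96  40  36  40  25  30  38  37  39  37  30  13  18 120 115  94 225 220 221 220 224 201
[... 1836 characters left out ...]
77 181 181 180 179 180 144 232 240 247 247 246 244 246 247 247 247 246 247 245 244 243 | 246 247 249 247 226 141 139 140 132 136  74  42  41  85  80 122 170 186 199 191
180 192 207 189 173 151 112  92  90  77  86  47  47  41  88  86  81  85  79  91  86  84  80 174 186 184 188 187 185 186 130 219 234 246 245 245 245 246 246 246 247 247 244 243 241 244 | 246 248 249 245 220  84  83  85  94  43  50  44  40  82  83 129 169 189 197 193
184 193 205 192 173 159 116  89  90  79  82  39  46  44  88  83  81  84  84  87  83  83  75 189 197 194 196 195 195 197 136 217 232 243 243 245 245 245 245 245 244 243 242 241 243 243 | 247 248 246 241 208  82  84  84  83  46  47  50  45  80  82 135 173 192 194 193
```

Released, the handles are back open. No pin shows left of the block's edge (col 274): a pin still out would reach col 263, and home is col 277, hidden under the edge. I retreat and do a final check.

Call:
move_arm(moves=[0, -2, 0, 0, 0, 0, 1, 0, -5, 0, 0, 0, 0, 1, 0, -9, 0, 0, 0, 0, 1, 0, -13, 0, 0, 0, 0, 1, 0, -13, 0, 0, 0, 0, 1, 0, -13, 0, 0, 0, 0, 1])

```text
time: 23.0
position: [511.8, 11.1, 127.1]
tool_rot: [-90.0, 0.3, 175.4]
ft_force: [-0.0, -0.3, -0.0]
width: 85.2
```

```bash
python3 - <<'E'
from h import *
s=readout.get_state();print(s["time"],s["position"],s["ft_force"])
c=cap("wrist","fin");g=c["pixels"].mean(2);o=cv2.imread("pics/w6.png").mean(2)
n=np.array([566.7,7.5]);Y=np.array([.078,.997])
m=(g[115:170,285:360]<130).astype(np.uint8);nn,l,st,ce=cv2.connectedComponentsWithStats(m)
for i in range(1,nn):
    if 80<st[i,4]<400:
        p=ray(c,*(ce[i]+[285,115]),72)[:2]; d=p-n; print("hole?",ce[i]+[285,115],st[i,4],p.round(1),"nest x,y",d@[.997,-.078],d@Y)
for r in(138,141,144): print("now",' '.join(f"{int(x):3d}" for x in g[r,270:350:2]),"\nold",' '.join(f"{int(x):3d}" for x in o[r,270:350:2]))
# handles (black) columns at grip row, before and now
for nm,a in(("now",g),("old",o)): print(nm,[(r,np.where(a[r,262:366]<28)[0].min()+262,np.where(a[r,262:366]<28)[0].max()+262) for r in(205,212,220)])
print(np.round(proj(c,[511.9,11.8,43]),1))
E
```

```text
23.0 [511.82380098  11.06135835 127.13384359] [-0.0491832  -0.32218331 -0.04791155]
hole? [312.84375 118.5    ] 96 [579.8   6.2] nest x,y 13.191434443564553 -0.283950973639244
hole? [316.50724638 140.34057971] 138 [564.1   4.8] nest x,y -2.33868701057795 -2.9118931614959283
now  64  70  55  29  24  24  23   3 129 203 200 201 215 145 222 242 241 240 239 240 185  79  85  95  92  86  67 245 238 241 241 241 244 147 207 212 113 105  10  33 
old 101  84  91  31  21  31  31  27  32 215 206 213 172 141 172 171 176 189 244 242 241 242 240 248 193  77  94  85  75 195 242 238 241 241 241 246 195  97  28  16
now  58  55  61  22  26  20   6  70 213 199 199 199 212 122 214 239 241 238 237 241 144  86  89  90  90  84  74 244 241 241 240 238 242 144 205 208 110  97  53  11 
old  88  67  70  31  37  27  26  17  78 200 202 204 176 143 147 188 198 193 243 240 239 239 239 235  80  90  90  90  87  73 248 239 240 241 241 244 187  92  28  28
now  76  44  79  73  73  77  86  65 205 198 203 204 209 108 189 242 237 235 238 238 251  68  83  91  88  80 184 242 241 240 236 237 243 157 214 210 195 107  86  83 
old 106  56  51  38  21  18  13  58 209 201 198 201 158 106 143 143 145 124 243 240 239 237 241 191  77  89  91  91  86  76 248 241 241 240 237 241 185  91 100  23
now [(205, np.int64(276), np.int64(357)), (212, np.int64(276), np.int64(349)), (220, np.int64(276), np.int64(356))]
old [(205, np.int64(277), np.int64(350)), (212, np.int64(277), np.int64(357)), (220, np.int64(277), np.int64(357))]
[313.2 199.7]
```

```bash
python3 - <<'E'
from h import *
print(manip.job_done())
E
```

```text
the job is handed in; nothing more can be done
None
```

The smaller aluminium carrier is in the press trough with its pin snapped home and the handles sprung open. I handed the job in at 23 s; no verdict is reported.

- **First grasp missed:** the fingertips sit about 28 mm above the reported TCP, so the first attempt closed over the block. I corrected the height and the second grasp held.
- **Placing:** the carrier went into the trough with its pin toward the +y foot. Floor contact came at the predicted height.
- **Squeeze:** I kept the tool slightly off-centre so the +y finger carried most of the load, because that made the wrist force a direct gauge. The force rose to 19.8 N, gave way and fell to about 10 N. I then added a small check push to 11.7 N before letting go. I estimate the pin saw about 12 N at most, under its 16 N limit; I did not measure it directly.

**Last checks:**
- **Pin:** it no longer shows beyond the block's edge in the wrist view, which fits the home position. This rests on the pixel readings and the force drop, because my picture views were used up.
- **Carrier:** its origin is about 2 mm from the trough's middle along the trough. Across it the camera read -2.3 mm, although the rails only allow about ±1.5 mm, so I take that as calibration error.
- **Handles and robot:** the handles are back within a pixel of their open position on the clearly read side. The wrist force is near zero and the gripper is clear.
- **Bystanders:** I felt no contact with them, but did not measure their positions again at the end.

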